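Unlock the guard of the turned-parts pen and hold its gate open

TASK

Open the clear-panelled guard pen on the lathe bench: take the flat key blade out of its wooden stand, push it fully home in the slot of the grey lock box and leave it there; then squeeze in both tabs of the tall catch, and after that both tabs of the short catch. Then take the gate by its upright handle, swing it towards the robot past the detent it meets about half-way, and finish still holding it wide open by the handle (the program ends while holding; the gate springs back if let go). Leave the loose parts lying round about where they are.

Things in the scene. Friction and masses are not known exactly. Their poses are not given: they have to be found in the camera images.
- key: key: flat steel blade 4 (x) x 20 (y) mm, 34 mm long, pointing down, under a black plastic grip 16 (x) x 36 (y) x 46 mm; 70 to 140 g. Origin: centre of the blade's lower end; z up, grip from z = 34 to 80 mm. It starts upright in the wooden stand's slot, the grip resting on the stand's top. Both ways round are alike
- key_stand: fixed wooden block 80 x 100 x 42 mm high with a slot 8 (x) x 25 (y) mm, 36 mm deep, in the middle of its top, in which the key stands. Origin: centre of its underside; axes along its sides
- lock_mouth (a point): middle of the slot's mouth on top of the fixed grey lock box (80 x 70 mm, 60 mm high) beside the gate's free end. Slot 8 mm (x) by 25 mm (y), 38 mm deep, mouth chamfered 2.5 mm; z up. Key home: its grip rests on the box, its origin 34 mm below this point; it stays upright when let go
- tall_catch: tall bare-steel pinch catch, in either of two seats on the beam. Origin: centre of its underside, on the beam; y along the closed gate to the hinge. Base 36 (x) x 74 x 5 mm; two upright tabs 22 (x) x 6 (y) mm, tops 58 mm over the origin, outer faces at y = +-25 mm (out), +-15 mm (squeezed in along y). Low arms (under 15 mm) reach 60 mm to -x and hook lugs on the gate
- short_catch: short bare-steel pinch catch, in either of two seats on the beam. Origin: centre of its underside, on the beam; y along the closed gate to the hinge. Base 36 (x) x 74 x 5 mm; two upright tabs 22 (x) x 6 (y) mm, tops 32 mm over the origin, outer faces at y = +-25 mm (out), +-15 mm (squeezed in along y). Low arms (under 15 mm) reach 60 mm to -x and hook lugs on the gate
- tall_l (a joint): sliding tab of the tall catch on its +y side: 0 = out (hooked, outer face 25 mm from the catch's centre), grows as the tab is pushed towards the catch's centre, 0.010 = fully in; the gate is free of it from about 0.004; stiff to slide (about 3 N) and stays where it is pushed
- tall_r (a joint): sliding tab of the tall catch on its -y side: 0 = out (hooked, outer face 25 mm from the catch's centre), grows as the tab is pushed towards the catch's centre, 0.010 = fully in; the gate is free of it from about 0.004; stiff to slide (about 3 N) and stays where it is pushed
- short_l (a joint): sliding tab of the short catch on its +y side: 0 = out (hooked, outer face 25 mm from the catch's centre), grows as the tab is pushed towards the catch's centre, 0.010 = fully in; the gate is free of it from about 0.004; stiff to slide (about 3 N) and stays where it is pushed
- short_r (a joint): sliding tab of the short catch on its -y side: 0 = out (hooked, outer face 25 mm from the catch's centre), grows as the tab is pushed towards the catch's centre, 0.010 = fully in; the gate is free of it from about 0.004; stiff to slide (about 3 N) and stays where it is pushed
- gate_hinge (a point): point on the gate's vertical hinge axis, 0.105 m above the bench, level with the gate's top. Axes of the fixed pen: the closed gate runs from here along -y, the pen lies at +x, the gate opens to -x. A post (20 mm thick, top 5 mm above this point) stands at y = -245 mm; a beam, top at z = 0, x = 15 to 55 mm, carries the catches at y = -50 and -145 mm
- gate (a joint): gate angle, rad: 0 closed, grows as it opens to -x, hard stop 1.6; axis vertical through point gate_hinge. A spring pulls it shut (0.45 N m per rad); the detent, a ridge met between 0.4 and 0.7, adds up to about 0.4 N m. Hooked shut until all four catch tabs are in. Wide open: beyond 1.15
- gate_handle: upright round black rubber handle on the gate's free end, 18 mm thick, 60 mm tall. Origin: centre of its underside, 0.105 m above the bench, 210 mm from the hinge axis. It swings and turns with the gate: at gate angle a it stands at x = -210 sin a, y = -210 cos a mm in point gate_hinge's axes
- big_ring: bystander: steel ring, 80 mm across, 32 mm high; origin at its underside's centre
- centre_cone: bystander: steel centre with a cone point, 44 mm across, 63 mm high; origin at its underside's centre
- bush: bystander: brass bush, 38 mm across, 16 mm high; origin at its underside's centre
- billet: bystander: aluminium billet, 52 mm across, 60 mm high; origin at its underside's centre
- oil_can: bystander: small green can, 56 mm across, 100 mm high; origin at its underside's centre
- spanner: bystander: steel spanner lying flat; origin at its underside's centre
- driver: bystander: screwdriver lying flat, black handle; origin at its underside's centre
Not all that is in view belongs to the job. What is meant by the key is not yellow, and is the larger of those in its own colour.

How it is judged:
On the way, in this order (a step that is already met when the one before it is completed fails the run):
1. the key is fully home in the lock box's slot (z of key in the frame of lock_mouth below -0.03 m and horizontal distance between key and lock_mouth below 0.008 m and angle between key's own z axis and vertical below 0.15 rad), for 0.2 s.
2. both tabs of the tall catch are squeezed in, the key still home (all of step 1 and value of joint each of tall_l, tall_r above 0.006 m), for 0.1 s.
3. both tabs of the short catch are squeezed in after it (value of joint each of short_l, short_r, tall_l, tall_r above 0.006 m), for 0.1 s.
4. the gate has been swung past its detent (value of joint gate above 1 rad), for 0.1 s.
At the end, for the whole second after the job is handed in: The gate is still, open beyond 1.15 rad (66 degrees), with the fingers on its handle (more than 0.8 N); the key stands home in the slot (blade more than 30 of its 34 mm in, within 8 mm of the slot's middle, tilted less than 0.15 rad); all four catch tabs are in by more than 6 of their 10 mm (all of step 1 and all of step 3 and value of joint gate above 1.15 rad and velocity of joint gate between -0.1 and 0.1 rad/s and contact force between the fingers and gate_handle above 0.8 N); the arm keeps its last pose, push and grip.
It fails at once if a loose part nearby is moved by more than 40 mm (distance of any of big_ring, centre_cone, bush, billet, oil_can, spanner, driver from where it was at the start of the episode above 0.04 m).
It also fails if it takes over 72 s, if anything falls off the work surface, if the arm or the gripper's body presses on something with over 40 N, if the wrist force passes 120 N, or if a joint passes its speed limit or range.

ROBOT

A 6-joint arm with a two-finger parallel gripper is mounted at the origin on the work surface. World frame = base frame: x ahead of the robot, y to its left, z up, the work surface at z = 0. Lengths are in m, angles in rad, forces in N, time in s.
With the tool pointing down it reaches from about 0.3 to 0.875 m from the base axis. Payload 6.4 kg.
Tool frame: the origin (TCP) lies between the finger pads; the fingertips stand 11 mm ahead of it and the grasp point (between the pads) lies 8 mm behind it (manip.nose_length is the distance from the TCP to the fingertips, in m); z points along the fingers, y is the line along which they close (so a half turn about z gives the same grasp; the last joint's range is limited). The gripper opens to 85 mm and grips with 20 to 120 N. Pads are 22 mm wide; open, the fingers measure 114 mm over their backs; the gripper's body (76 mm by 85 mm) begins 54 mm behind the grasp point. The pads swing forward as they close: fully open they stand 13 mm farther back than shut.
Start: joints at [-1.545, 0.181, 1.607, -0, 1.354, -0.206], TCP at [0.132, -0.56, 0.242] pointing down, gripper open.
Joint ranges: [-2.99, 2.99], [-0.89, 2.07], [0.3, 2.58], [-1.14, 4.28], [0, 2.63], [-3.12, 3.12]. Speed limits (rad/s): [2.57, 2.57, 3.01, 3.14, 3.14, 3.14].

INTERFACE

Orientations are given as a unit quaternion [x, y, z, w].
In Python, from rig import manip gives the robot as it stands. The module is installed in compiled form; this text tells all that it offers.
- The arm moves only by the shell command python3 -m jog 'ROWS' [FORCE]. ROWS is JSON, a list of rows, each a list of 3 entries, a list of its own where there are three numbers: the gripper's target within -1 to 1 (shut at 1, half-way at 0, fully open at -1), then the shift along the world's x, y, z in m, then the turn about the world's z in degrees. A call has 1 to 12 rows; each row shifts and turns the commanded pose from where the row before left it; what a row does not reach is not made up. A row lasts 1/12 s, in which the tool goes at most 41.7 mm and 7.16 degrees, less where a joint would pass 70% of its speed; a pose out of reach is approached as far as the arm can. A call with a gripper value outside its range is refused whole. The fingers move at their own pace and stop on an object; FORCE is the grip in N (left out, the last holds). Time passes only in rows, so rows that do not move let the fingers close. It gives the time, the measured TCP pose, the force, the opening and the grip force at its end, in the units of the state.
- manip.get_obs(): the state, without advancing time (a new reading comes with each control period).
- manip.capture(name): name is "side" or "top"; returns a dict with "img" (384x512x3 uint8, red, green, blue), "K" (3x3 intrinsics, pixels), "k1" (the pictures are not rectified: a ray, as slopes to the right and down, at radius r is drawn at 1 + k1 r^2 times it, then the intrinsics apply), "eye" and "rotation" of the camera in the world. Camera axes: x right, y up, looking along -z (the intrinsics and any distortion apply to the point x, -y, -z); pixel columns grow to the right and rows downward; lengths in m; the calibration is good to about 2 mm. A picture is of the moment at which its call begins. There is no depth.
- manip.job_done(): hands the job in; it is judged then, once.
Trained networks look in a picture, given as the dict that the camera call returned (one of the last four; its "shot" number tells which), for a name from the list of things; names that differ only in an ending like _2 or _b are one class to them, and where a whole thing is asked for, a point or a joint stands for the part that bears it (a point fixed in the world has none). Each returns a list of dicts, best first, with "conf" (0 to 1); they miss things now and then, are a little off and sometimes report something else, mostly with a low value. They report only what shows in the picture. A call takes as long as a camera call. They do not tell look-alikes from the thing itself.
- manip.look_for(picture, target): "at" ([x, y, z] in m, in the coordinates of the camera as it stood for that picture, good to about 4 mm: the middle of the surface that is visible of it).
- manip.regions_of(picture, target): "region" (384x512 bool, what is visible of it).
- manip.mark_of(picture, target): "at" ([x, y, z] in m, in the coordinates of the camera as it stood for that picture, good to about 4 mm: a listed point, or the origin of a listed thing).
The state is a dict: "t": time; "joints": joint angles; "joint_vel": joint speeds; "joint_torque": joint torques, N m; "position": TCP position; "eef_rot": TCP orientation; "force": force on the tool from outside, world axes, zero at the start; "torque": the same for the moment, N m; "width": finger opening in m; "grip_force": force on a finger pad.
Only numpy, scipy, OpenCV 4.12 (cv2) and the standard library are available. Lean on these libraries where they do the work, as an engineer would, in place of code of your own. Each camera call takes 0.05 s, during which the arm holds its last target. There are 200 camera calls.

## Working session

There is one attempt and no reset: what is moved stays moved. The work goes in short steps, Python scripts to look and compute and a shell command to move; the robot and the scene stay as the last step left them, time stands still between calls to the robot, and variables do not carry over. Pictures are saved under pics/ and viewed, at most 13 in all, crops included, and the job is handed in when it is done.

```bash
mkdir -p pics; cat > h.py <<'E'
from rig import manip
import numpy as np, cv2
def w(p,at): return np.array(p["eye"])+np.array(p["rotation"])@np.array(at)
def pix(p,X):
    c=np.array(p["rotation"]).T@(np.array(X)-np.array(p["eye"]))
    s=np.array([c[0]/-c[2],-c[1]/-c[2]]); s=s*(1+p["k1"]*(s@s)); K=np.array(p["K"])
    return K[0,0]*s[0]+K[0,2],K[1,1]*s[1]+K[1,2]
def ray(p,u,v):
    K=np.array(p["K"]); d=np.array([(u-K[0,2])/K[0,0],(v-K[1,2])/K[1,1]]); s=d.copy()
    for _ in range(20): s=d/(1+p["k1"]*(s@s))
    return np.array(p["rotation"])@np.array([s[0],-s[1],-1])
def onz(p,u,v,z):
    r=ray(p,u,v); e=np.array(p["eye"]); return e+r*(z-e[2])/r[2]
def save(p,n,box=None,sc=1.5):
    im=p["img"][:,:,::-1]
    if box: im=im[box[1]:box[3],box[0]:box[2]]
    cv2.imwrite("pics/"+n,cv2.resize(im,None,fx=sc,fy=sc,interpolation=cv2.INTER_CUBIC))
E
python3 - <<'E'
from h import *
np.set_printoptions(precision=3,suppress=True)
for n in("top","side"):
    p=manip.capture(n); save(p,n+"0.png"); print(n,np.array(p["eye"]),p["k1"])
    for t in "key key_stand lock_mouth tall_catch short_catch gate_hinge gate_handle big_ring centre_cone bush billet oil_can spanner driver".split():
        print(t,[(w(p,d["at"]).round(3).tolist(),[round(x) for x in pix(p,w(p,d["at"]))],round(d["conf"],2)) for d in manip.mark_of(p,t)[:4]])
E
```

```text
top [ 0.327 -0.029  1.295] -0.027431128578131552Traceback (most recent call last):
  File "<stdin>", line 6, in <module>
  File "h.py", line 3, in w
    def w(p,at): return np.array(p["eye"])+np.array(p["rotation"])@np.array(at)
                                           ~~~~~~~~~~~~~~~~~~~~~~~^~~~~~~~~~~~~
ValueError: matmul: Input operand 1 has a mismatch in its core dimension 0, with gufunc signature (n?,k),(k,m?)->(n?,m?) (size 3 is different from 4)
```

Rotation is a quaternion.

```bash
sed -i 's/np.array(p\["rotation"\])/Rm(p)/g; 2a from scipy.spatial.transform import Rotation\ndef Rm(p): return Rotation.from_quat(p["rotation"]).as_matrix()' h.py
python3 - <<'E'
from h import *
np.set_printoptions(precision=3,suppress=True)
for n in("top","side"):
    p=manip.capture(n); save(p,n+"0.png"); print(n,np.array(p["eye"]),p["k1"])
    for t in "key key_stand lock_mouth tall_catch short_catch gate_hinge gate_handle big_ring centre_cone bush billet oil_can spanner driver".split():
        print(t,[(w(p,d["at"]).round(3).tolist(),[round(x) for x in pix(p,w(p,d["at"]))],round(d["conf"],2)) for d in manip.mark_of(p,t)[:4]])
E
```

```text
top [ 0.327 -0.029  1.295] -0.027431128578131552
key [([0.58, 0.342, -0.005], [140, 175], 0.66), ([0.461, 0.336, 0.012], [139, 210], 0.64), ([0.369, 0.358, 0.004], [132, 238], 0.42)]
key_stand [([0.464, 0.343, 0.001], [138, 210], 0.7)]
lock_mouth [([0.553, -0.352, 0.058], [351, 178], 0.56)]
tall_catch [([0.692, -0.069, 0.1], [262, 133], 0.58)]
short_catch [([0.687, -0.16, 0.105], [291, 134], 0.55)]
gate_hinge [([0.661, -0.017, 0.104], [246, 142], 0.6)]
gate_handle [([0.651, -0.223, 0.105], [312, 145], 0.5), ([0.596, 0.429, -0.003], [114, 171], 0.43)]
big_ring [([0.691, 0.116, -0.003], [207, 143], 0.53)]
centre_cone [([0.566, 0.088, 0.001], [215, 179], 0.71), ([0.596, 0.428, 0.0], [114, 171], 0.21)]
bush [([0.413, -0.312, -0.001], [336, 223], 0.4)]
billet [([0.595, 0.427, -0.001], [114, 171], 0.88)]
oil_can [([0.377, -0.463, -0.003], [382, 234], 0.85)]
spanner [([0.401, -0.009, 0.001], [244, 228], 0.69)]
driver [([0.599, -0.474, 0.003], [382, 167], 0.52)]
side [0.465 0.802 0.839] -0.11302893951372024
key [([0.649, -0.227, 0.102], [221, 146], 0.59), ([0.576, 0.341, 0.002], [224, 319], 
[... 261 characters left out ...]
rt_catch [([0.69, -0.161, 0.11], [205, 156], 0.58), ([0.462, 0.338, 0.009], [272, 319], 0.21)]
gate_hinge [([0.66, -0.017, 0.105], [208, 187], 0.56)]
gate_handle [([0.649, -0.228, 0.102], [221, 146], 0.65), ([0.46, 0.336, 0.01], [273, 318], 0.48)]
big_ring [([0.695, 0.124, -0.002], [192, 248], 0.84)]
centre_cone [([0.567, 0.092, -0.0], [237, 241], 0.68)]
bush [([0.461, 0.337, 0.006], [272, 319], 0.58), ([0.415, -0.312, 0.0], [289, 157], 0.45)]
billet [([0.598, 0.431, -0.001], [210, 355], 0.88)]
oil_can [([0.382, -0.466, 0.003], [298, 133], 0.69)]
spanner [([0.396, -0.003, 0.003], [297, 218], 0.85)]
driver [([0.38, -0.465, 0.003], [298, 133], 0.69), ([0.603, -0.471, 0.002], [242, 131], 0.65)]
```

View pics/top0.png

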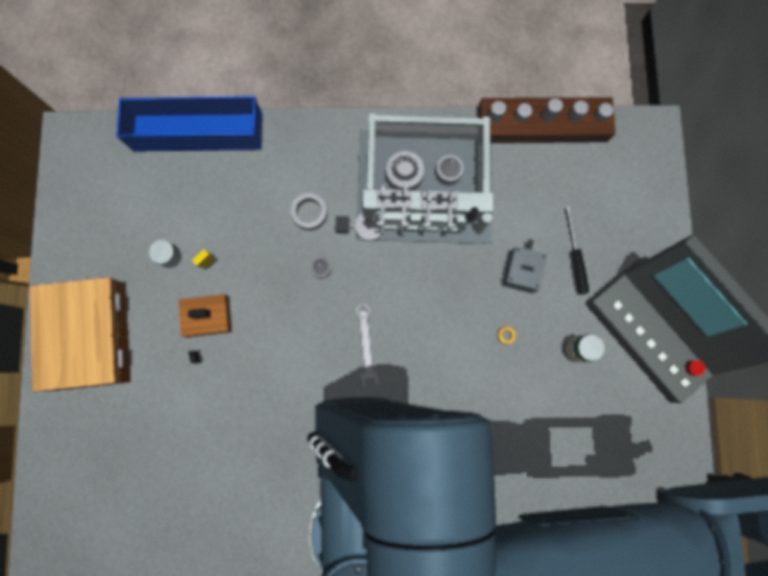

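View pics/side0.png

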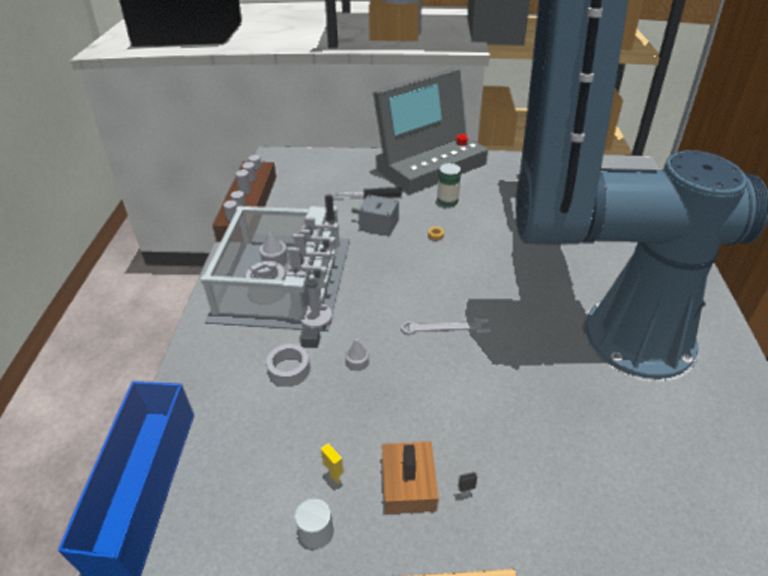

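The top view shows the stand with the black key at about (200,313), the grey lock at (525,268) turned a little, and the pen around (430,180). Now a zoomed composite for angles.

```bash
python3 - <<'E'
from h import *
T=manip.capture("top"); S=manip.capture("side")
def crop(p,c,hw,hh):
    im=p["img"][c[1]-hh:c[1]+hh,c[0]-hw:c[0]+hw,::-1]
    return cv2.resize(im,(400,300),interpolation=cv2.INTER_CUBIC)
o=np.vstack([np.hstack([crop(T,(136,210),32,24),crop(T,(351,178),32,24)]),np.hstack([crop(T,(286,136),56,42),crop(S,(210,165),56,42)])])
cv2.imwrite("pics/comp.png",o)
def lines(reg):
    m=reg.astype(np.uint8); c=max(cv2.findContours(m,0,2)[0],key=cv2.contourArea); return cv2.minAreaRect(c),m.sum()
for t in("key","key_stand","tall_catch","short_catch","gate_handle"):
  for n,p in(("T",T),("S",S)):
    for d in manip.regions_of(p,t)[:3]:
        print(t,n,round(d["conf"],2),lines(d["region"]))
E
```

```text
key T 0.6 (((132.5, 209.0), (6.0, 15.0), 90.0), np.uint64(94))
key T 0.58 (((135.75001525878906, 172.75001525878906), (10.60660171508789, 11.31370735168457), 45.0), np.uint64(112))
key S 0.82 (((222.02308654785156, 307.9153747558594), (25.675189971923828, 12.527507781982422), 60.2551155090332), np.uint64(253))
key S 0.74 (((272.5, 308.0), (24.0, 7.0), 90.0), np.uint64(183))
key S 0.74 (((218.95082092285156, 137.95901489257812), (14.214112281799316, 3.3498222827911377), 84.80557250976562), np.uint64(52))
key_stand T 0.62 (((136.56436157226562, 210.14358520507812), (27.264019012451172, 34.925804138183594), 84.2894058227539), np.uint64(857))
key_stand S 0.96 (((273.0491943359375, 317.88616943359375), (47.482337951660156, 36.49927520751953), 86.8201675415039), np.uint64(1429))
tall_catch T 0.57 (((261.5, 132.5), (11.0, 21.0), 90.0), np.uint64(228))
tall_catch S 0.85 (((205.84518432617188, 170.16751098632812), (28.21383285522461, 27.572608947753906), 4.085616588592529), np.uint64(412))
short_catch T 0.68 (((132.5, 209.0), (6.0, 15.0), 90.0), np.uint64(98))
short_catch T 0.61 (((291.1725769042969, 138.91151428222656), (23.4812068939209, 23.215129852294922), 3.814074993133545), np.uint64(336))
short_catch S 0.49 (((210.9946746826172, 155.2170867919922), (22.310970306396484, 18.433395385742188), 17.35402488708496), np.uint64(249))
```

View pics/comp.png

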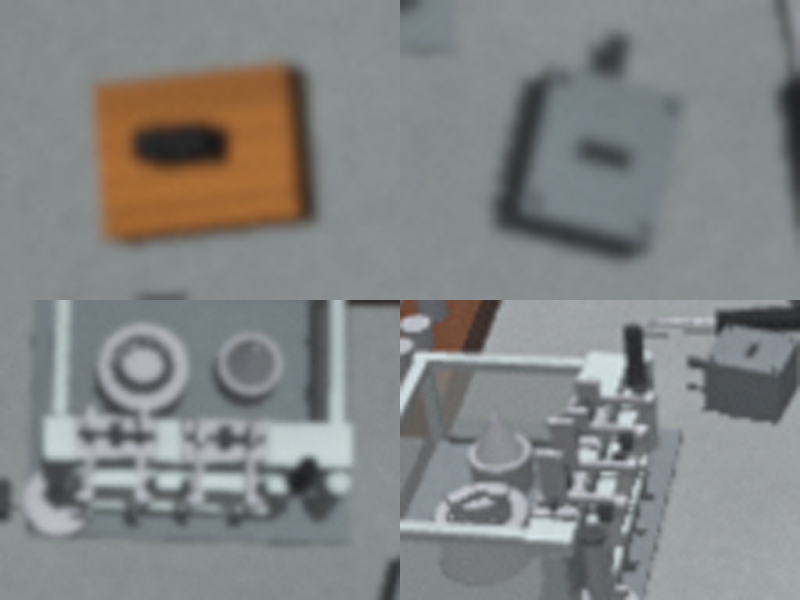

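The composite shows the key grip at (181,143), the stand yawed by about +5.5°, the lock slot at (605,155) yawed by about -12.5°, and the pen yawed by about -3°. I'll check both catch hypotheses by projecting the tabs into the images.

```bash
python3 - <<'E'
from h import *
T=manip.capture("top"); S=manip.capture("side")
np.set_printoptions(precision=4,suppress=True)
a=lambda c,ox,oy,s:(ox+c[0]/s-0.5+0.5/s, oy+c[1]/s-0.5+0.5/s)
print("key top",onz(T,*a((181,143),104,186,6.25),.084))
print("slot",onz(T,*a((205,155),319,154,6.25),.06))
ends=[onz(T,*a(c,319,154,6.25),.06) for c in((178,148),(232,162),(282,95),(248,245),(145,72))]; print(ends)
print("stand",[onz(T,*a(c,104,186,6.25),.042) for c in((95,83),(290,67),(302,217),(105,240))])
yaw=np.radians(-2.8); R=np.array([[np.cos(yaw),-np.sin(yaw),0],[np.sin(yaw),np.cos(yaw),0],[0,0,1]]); H=np.array([.6605,-.017,.105])
def ov(p,c,hw,hh,s,tall):
    im=cv2.resize(p["img"][c[1]-hh:c[1]+hh,c[0]-hw:c[0]+hw,::-1],None,fx=s,fy=s,interpolation=cv2.INTER_CUBIC)
    def L(P,col):
        q=[((np.array(pix(p,H+R@np.array(x)/1000))-[c[0]-hw,c[1]-hh]+.5)*s).astype(int) for x in P]
        cv2.polylines(im,[np.array(q)],True,col,1)
    for yc,h,col in((-50,tall[0],(0,0,255)),(-145,tall[1],(0,200,0))):
        for sg in(1,-1):
            y=yc+sg*25; L([(24,y,h),(46,y,h),(46,y-6*sg,h),(24,y-6*sg,h)],col); L([(35,y-3*sg,5),(35,y-3*sg,h)],col)
    for z in(0,60): L([(9*np.cos(t),-210+9*np.sin(t),z) for t in np.linspace(0,6.28,16)],(255,0,0))
    L([(15,0,0),(15,-245,0),(55,-245,0),(55,0,0)],(0,200,200))
    return im
o=np.vstack([np.hstack([ov(p,c,50,37,4,t) for p,c in((T,(283,138)),(S,(215,162)))]) for t in((58,32),(32,58))])
cv2.imwrite("pics/ov.png",o[:600,:800])
s=manip.get_obs(); print(s["eef_rot"],Rotation.from_quat(s["eef_rot"]).as_matrix(),s["width"],manip.nose_length)
E
```

```text
key top [0.4591 0.3351 0.084 ]
slot [ 0.5515 -0.353   0.06  ]
[array([ 0.5552, -0.3394,  0.06  ]), array([ 0.5477, -0.3667,  0.06  ]), array([ 0.5824, -0.3943,  0.06  ]), array([ 0.5048, -0.3727,  0.06  ]), array([ 0.595 , -0.3243,  0.06  ])]
stand [array([0.4951, 0.3933, 0.042 ]), array([0.5025, 0.2928, 0.042 ]), array([0.4252, 0.2845, 0.042 ]), array([0.4144, 0.385 , 0.042 ])]
[ 0.9933  0.1157 -0.     -0.0001] [[ 0.9732  0.2298 -0.    ]
 [ 0.2298 -0.9732  0.0001]
 [ 0.     -0.0001 -1.    ]] 0.08551298316931255 0.011
```

View pics/ov.png

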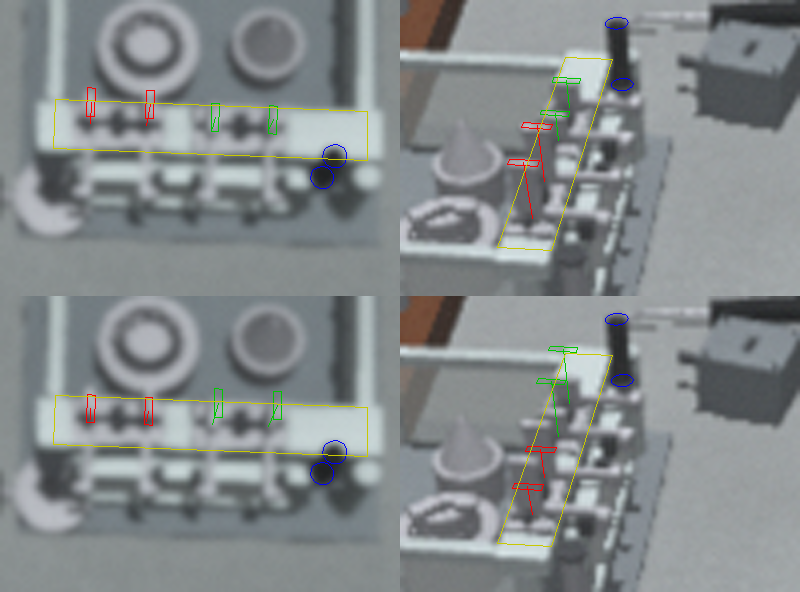

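The overlay settles it: the tall catch is in the hinge seat, its red tab lines matching the tabs in the top row, and the handle fits. Moving to the key.

```bash
python3 -m jog '[[-1,[0.025,0.025,0],5],[-1,[0.025,0.025,0],5],[-1,[0.025,0.025,0],5],[-1,[0.025,0.025,0],5],[-1,[0.025,0.025,0],5],[-1,[0.025,0.025,0],5],[-1,[0.025,0.025,0],5],[-1,[0.025,0.025,0],5],[-1,[0.025,0.025,0],5],[-1,[0.025,0.025,0],5],[-1,[0.025,0.025,0],5],[-1,[0.025,0.025,0],5]]' 40
python3 -m jog '[[-1,[0.002,0.041,0],2],[-1,[0.002,0.041,0],2],[-1,[0.002,0.041,0],2],[-1,[0.002,0.041,0],2],[-1,[0.002,0.041,0],2],[-1,[0.002,0.041,0],2],[-1,[0.002,0.041,0],2],[-1,[0.002,0.041,0],2],[-1,[0.002,0.041,0],2],[-1,[0.002,0.041,0],2],[-1,[0.002,0.041,0],2],[-1,[0.002,0.041,0],0]]'
```

```text
t: 3.3
position: [0.4332, -0.2582, 0.2426]
eef_rot: [0.801, 0.599, 0.0, 0.0]
force: [0.9, -1.0, 0.0]
width: 0.0858
grip_force: 0.0
t: 4.3
position: [0.4558, 0.2346, 0.2426]
eef_rot: [0.673, 0.74, 0.0, 0.0]
force: [0.5, -0.5, 0.3]
width: 0.0854
grip_force: 0.0
```

```bash
python3 -m jog '[[-1,[0.002,0.0335,-0.01],0],[-1,[0.002,0.034,-0.01],0],[-1,[0.0,0.034,-0.01],0],[-1,[0,0,-0.03],0],[-1,[0,0,-0.03],0],[-1,[0,0,-0.03],0],[-1,[0,0,0],0]]'
python3 - <<'E'
from h import *
S=manip.capture("side"); save(S,"s1.png",(200,220,340,380),4)
T=manip.capture("top")
for p in(S,T):
  for t in("key","key_stand"): print([(w(p,d["at"]).round(3),d["conf"]) for d in manip.mark_of(p,t)[:3]])
E
```

```text
t: 4.88
position: [0.4558, 0.3323, 0.116]
eef_rot: [0.674, 0.739, -0.005, -0.002]
force: [-1.2, -1.5, -0.7]
width: 0.0855
grip_force: 0.0
[(array([0.58 , 0.343, 0.003]), 0.75), (array([0.463, 0.336, 0.009]), 0.72), (array([0.372, 0.36 , 0.001]), 0.46)]
[(array([ 0.464,  0.344, -0.001]), 0.76)]
[(array([ 0.581,  0.34 , -0.002]), 0.63), (array([0.461, 0.336, 0.01 ]), 0.48)]
[(array([ 0.465,  0.342, -0.   ]), 0.71)]
```

View pics/s1.png

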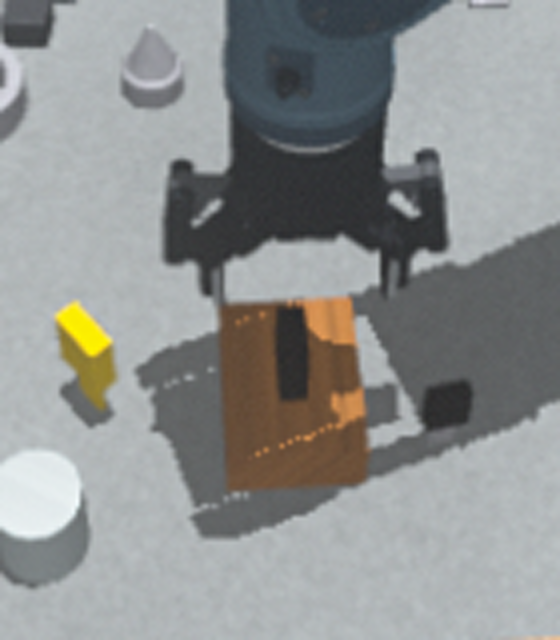

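The picture shows the open gripper above the stand, the key grip at (292,350) and the fingers at (212,270) and (393,270), about equally spaced on either side of it.

```bash
python3 -m jog '[[-1,[0,0,-0.018],0],[-1,[0,0,-0.018],0],[-1,[0,0,-0.018],0],[-1,[0,0,0],0],[-1,[0,0,0],0]]'
```

```text
t: 5.6
position: [0.4603, 0.3338, 0.069]
eef_rot: [0.674, 0.739, -0.0, 0.0]
force: [0.2, 0.7, 0.7]
width: 0.0852
grip_force: 0.0
```

```bash
python3 -m jog '[[1,[0,0.001,-0.002],0],[1,[0,0,0],0],[1,[0,0,0],0],[1,[0,0,0],0],[1,[0,0,0],0],[1,[0,0,0],0],[1,[0,0,0],0],[1,[0,0,0],0],[1,[0,0,0],0],[1,[0,0,0],0],[1,[0,0,0],0],[1,[0,0,0],0]]' 50
```

```text
t: 6.6
position: [0.4604, 0.335, 0.0668]
eef_rot: [0.674, 0.739, 0.0, 0.0]
force: [-1.2, -0.7, 5.3]
width: 0.0152
grip_force: 49.2
```

```bash
python3 -m jog '[[1,[0,0,0.01],0],[1,[0,0,0.02],0],[1,[0,0,0.03],0],[1,[0,0,0.03],0],[1,[0,0,0.03],0],[1,[0,0,0.02],0],[1,[0,0,0],0],[1,[0,0,0],0]]'
python3 - <<'E'
from h import *
S=manip.capture("side"); save(S,"s2.png",(200,200,340,360),4); print([(w(S,d["at"]).round(4),d["conf"]) for d in manip.mark_of(S,"key")[:4]])
T=manip.capture("top"); print([(w(T,d["at"]).round(4),d["conf"]) for d in manip.mark_of(T,"key")[:4]])
print(manip.get_obs()["position"])
E
```

```text
t: 7.27
position: [0.4605, 0.3351, 0.2074]
eef_rot: [0.674, 0.739, 0.001, 0.0]
force: [0.2, 0.2, -2.2]
width: 0.0155
grip_force: 50.4
[(array([0.5777, 0.3412, 0.0011]), 0.77), (array([0.4582, 0.3393, 0.1499]), 0.65), (array([0.3733, 0.3561, 0.0012]), 0.45)]
[(array([0.4598, 0.3348, 0.1466]), 0.56), (array([ 0.5781,  0.3386, -0.0035]), 0.5), (array([ 0.3698,  0.3572, -0.0012]), 0.47)]
[0.45891247 0.33429612 0.2040981 ]
```

View pics/s2.png

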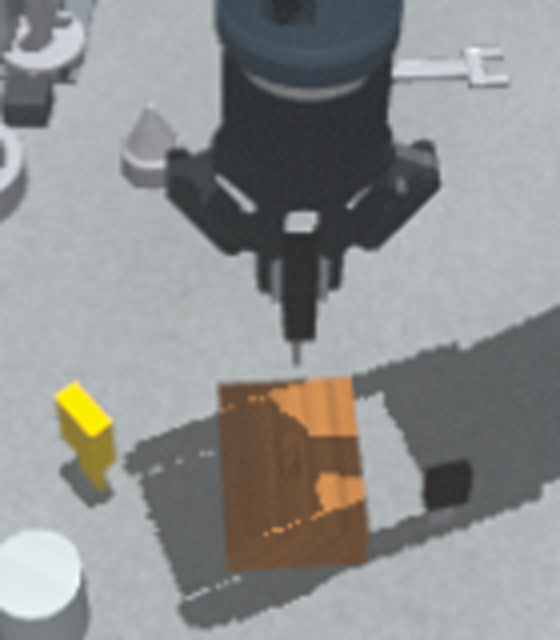

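The key is held upright at (298,300), with the blade clear of the stand. Moving to the lock.

```bash
python3 -m jog '[[1,[0.0,-0.04,0],-1],[1,[0.005,-0.04,0],-1],[1,[0.005,-0.04,0],-1],[1,[0.005,-0.04,0],-1],[1,[0.005,-0.04,0],-1],[1,[0.005,-0.04,0],-1],[1,[0.005,-0.04,0],-1],[1,[0.005,-0.04,0],-1],[1,[0.005,-0.04,0],-1],[1,[0.005,-0.04,0],-1],[1,[0.005,-0.04,0],-1],[1,[0.005,-0.04,0],-1]]'
python3 -m jog '[[1,[0.006,-0.04,-0.005],-1],[1,[0.006,-0.04,-0.005],-1],[1,[0.006,-0.04,-0.005],-1],[1,[0.006,-0.04,-0.01],-1],[1,[0.006,-0.035,-0.01],-1],[1,[0.006,-0.013,-0.01],-1],[1,[0,0,0],0],[1,[0,0,0],0],[1,[0,0,0],0]]'
python3 - <<'E'
from h import *
s=manip.get_obs(); print(s["position"],s["eef_rot"])
S=manip.capture("side");T=manip.capture("top")
for p in(S,T):
  for t in("key","lock_mouth"): print(t,[(w(p,d["at"]).round(4),round(d["conf"],2)) for d in manip.mark_of(p,t)[:6]])
a=cv2.resize(S["img"][90:170,210:310,::-1],(400,320),interpolation=2);b=cv2.resize(T["img"][140:220,300:400,::-1],(400,320),interpolation=2)
cv2.imwrite("pics/s3.png",np.hstack([a,b]))
E
```

```text
t: 8.47
position: [0.5142, -0.1468, 0.2048]
eef_rot: [0.748, 0.664, -0.0, -0.001]
force: [0.0, 0.4, -1.1]
width: 0.0151
grip_force: 50.3
t: 9.22
position: [0.5505, -0.352, 0.16]
eef_rot: [0.781, 0.625, -0.0, -0.001]
force: [-0.8, 0.0, -0.7]
width: 0.0156
grip_force: 50.1
[ 0.55054571 -0.35196882  0.16002718] [ 7.80897166e-01  6.24658032e-01 -7.15920631e-05 -1.39789152e-03]
key [(array([ 0.5789,  0.3406, -0.0011]), 0.62), (array([ 0.5516, -0.3498,  0.1016]), 0.58)]
lock_mouth [(array([ 0.5498, -0.3516,  0.0608]), 0.96), (array([ 0.6016, -0.4689, -0.0017]), 0.74)]
key [(array([ 0.5799,  0.341 , -0.0023]), 0.52), (array([ 0.6906,  0.1175, -0.0017]), 0.42)]
lock_mouth []
```

View pics/s3.png

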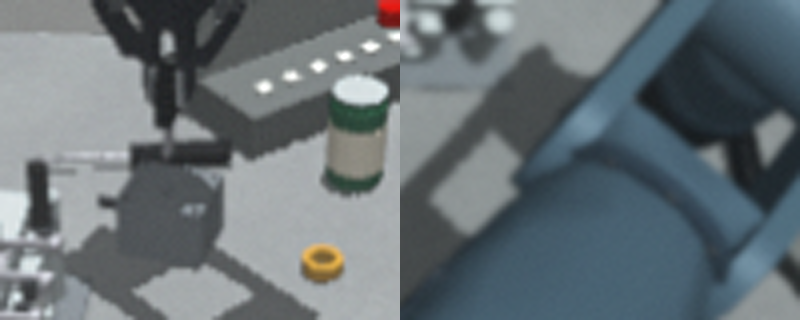

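The key's blade tip is at (170,150), over the slot and aligned in yaw. Descending with force checks.

```bash
python3 -m jog '[[1,[0.001,-0.001,-0.02],0],[1,[0,0,-0.016],0],[1,[0,0,-0.004],0],[1,[0,0,-0.003],0],[1,[0,0,-0.003],0],[1,[0,0,-0.003],0],[1,[0,0,0],0],[1,[0,0,0],0]]'
```

```text
t: 10.18
position: [0.5531, -0.3553, 0.1172]
eef_rot: [0.781, 0.625, -0.0, 0.002]
force: [-6.5, 3.3, 16.8]
width: 0.0154
grip_force: 53.2
```

```bash
python3 -m jog '[[1,[0,0,0.004],0],[1,[0,0,0.008],0],[1,[0,0,0.01],0],[1,[0,0,0],0],[1,[0,0,0],0]]'
python3 - <<'E'
from h import *
K=[];L=[]
for i in range(8):
    S=manip.capture("side")
    k=[w(S,d["at"]) for d in manip.mark_of(S,"key")]; l=[w(S,d["at"]) for d in manip.mark_of(S,"lock_mouth")]
    f=lambda q:[x for x in q if np.hypot(x[0]-.552,x[1]+.353)<.03][:1]
    K+=f(k);L+=f(l)
print(manip.get_obs()["position"],len(K),len(L))
for q in(K,L): print(np.mean(q,0).round(4),np.std(q,0).round(4))
save(S,"s4.png",(215,90,290,160),8)
for n,X in(("mouth",[.5515,-.3525,.06]),): print(n,pix(S,X))
E
```

```text
t: 10.6
position: [0.5528, -0.3546, 0.1356]
eef_rot: [0.781, 0.624, 0.0, 0.001]
force: [0.2, -0.4, -1.6]
width: 0.0153
grip_force: 50.6
[ 0.55210594 -0.35409225  0.13426702] 7 8
[ 0.5534 -0.3501  0.0761] [0.0011 0.001  0.0012]
[ 0.5495 -0.3533  0.0618] [0.0015 0.0017 0.0015]
mouth (np.float64(252.42364865794917), np.float64(136.215367019163))
```

View pics/s4.png

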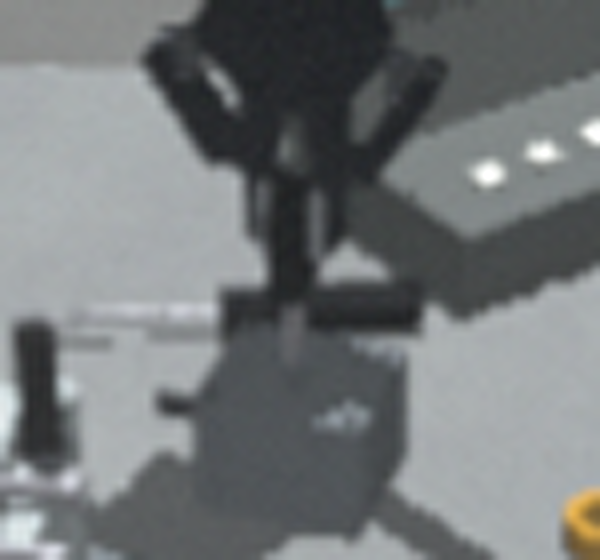

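```bash
python3 - <<'E'
from h import *
S=manip.capture("side"); P=manip.get_obs()["position"]; print(P)
c=lambda X:((np.array(pix(S,X))-[215,90]+.5)*8).round(0)
for x,y in((P[0],P[1]),(P[0],P[1]+.004)):
  for z in(.0755,.1095,.1555): print(z,c([x,y,z]))
print("mouth",c([.5515,-.3525,.06]),c([.5495,-.3533,.06]))
im=cv2.convertScaleAbs(S["img"][90:160,215:290,::-1],alpha=2.2,beta=0)
cv2.imwrite("pics/s5.png",cv2.resize(im,(600,560),interpolation=2))
E
```

```text
[ 0.55211015 -0.35412872  0.13427754]
0.0755 [302. 343.]
0.1095 [300. 278.]
0.1555 [299. 188.]
0.0755 [301. 348.]
0.1095 [300. 283.]
0.1555 [298. 193.]
mouth [303. 374.] [308. 373.]
```

View pics/s5.png

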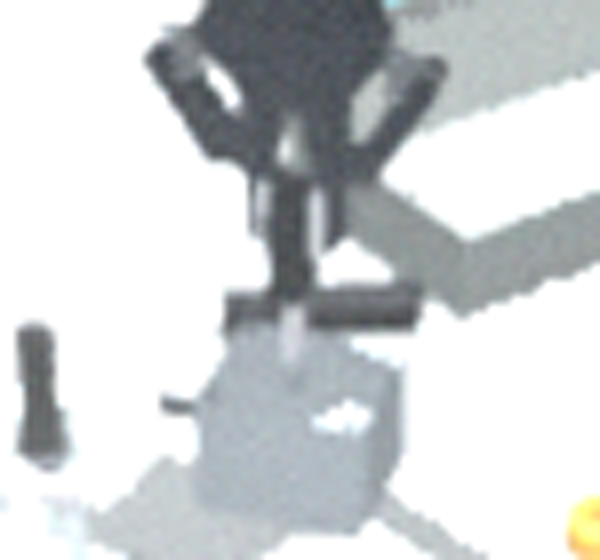

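With the contrast raised, the blade tip is at (291,361) and the slot at about (297,378). Taken with the network averages, the key must go about -3 mm in x and -2 mm in y.

```bash
python3 -m jog '[[1,[-0.003,-0.002,0],0],[1,[0,0,0],0],[1,[0,0,-0.008],0],[1,[0,0,-0.008],0],[1,[0,0,-0.004],0],[1,[0,0,-0.003],0],[1,[0,0,-0.003],0],[1,[0,0,0],0],[1,[0,0,0],0]]'
```

```text
t: 12.6
position: [0.5495, -0.3565, 0.1078]
eef_rot: [0.781, 0.624, 0.0, 0.001]
force: [4.1, -4.1, -5.2]
width: 0.0152
grip_force: 50.2
```

```bash
python3 -m jog '[[1,[0,0,-0.005],0],[1,[0,0,-0.006],0],[1,[0,0,-0.006],0],[1,[0,0,-0.004],0],[1,[0,0,0],0],[1,[0,0,0],0]]'
```

```text
t: 13.1
position: [0.5495, -0.3565, 0.0864]
eef_rot: [0.781, 0.624, 0.0, 0.001]
force: [5.5, -5.2, -4.4]
width: 0.0156
grip_force: 50.4
```

```bash
python3 -m jog '[[1,[0.001,-0.001,-0.003],0],[1,[0,0,-0.003],0],[1,[0,0,0],0],[1,[0,0,0],0]]'
```

```text
t: 13.43
position: [0.5499, -0.357, 0.0845]
eef_rot: [0.781, 0.625, -0.0, -0.0]
force: [-7.4, 5.3, 24.4]
width: 0.0156
grip_force: 54.6
```

Seated: the push met 24 N at the expected depth. Release, rise, and turn for the tall catch while checking.

```bash
python3 -m jog '[[1,[0,0,0.004],0],[-1,[0,0,0],0],[-1,[0,0,0],0],[-1,[0,0,0],0],[-1,[0,0,0],0],[-1,[0,0,0],0],[-1,[0,0,0.01],0],[-1,[0,0,0.02],0],[-1,[0,0,0.035],0],[-1,[0,0,0.04],0],[-1,[0,0,0.04],0],[-1,[0,0,0],0]]' 40
python3 - <<'E'
from h import *
for i in range(2):
    S=manip.capture("side")
    for t in("key","lock_mouth"): print(t,[(w(S,d["at"]).round(4),round(d["conf"],2)) for d in manip.mark_of(S,t)[:6]])
print(manip.get_obs()["position"])
E
```

```text
t: 14.43
position: [0.5536, -0.3602, 0.2417]
eef_rot: [0.781, 0.625, 0.001, 0.008]
force: [1.6, -1.1, 2.4]
width: 0.085
grip_force: 0.0
key [(array([ 0.5764,  0.3428, -0.0017]), 0.79), (array([ 0.5503, -0.3551,  0.0243]), 0.67), (array([0.3711, 0.3581, 0.0013]), 0.5)]
lock_mouth [(array([ 0.5504, -0.3536,  0.0612]), 0.71), (array([ 0.3932, -0.0028, -0.0032]), 0.7)]
key [(array([0.5786, 0.344 , 0.001 ]), 0.68), (array([ 0.3718,  0.3582, -0.0024]), 0.64), (array([ 0.5506, -0.3527,  0.0263]), 0.43)]
lock_mouth [(array([ 0.5512, -0.3534,  0.0592]), 0.84), (array([0.6924, 0.1214, 0.0011]), 0.24)]
[ 0.54933851 -0.35640222  0.22842085]
```

The key is home at z≈0.025. Averaging the pen marks now.

```bash
python3 - <<'E'
from h import *
from collections import defaultdict
exp=dict(tall_catch=(.693,-.069),short_catch=(.6885,-.162),gate_handle=(.650,-.227),gate_hinge=(.6605,-.017))
D=defaultdict(list)
for i in range(6):
    for c in("top","side"):
        p=manip.capture(c)
        for t,e in exp.items():
            q=[w(p,d["at"]) for d in manip.mark_of(p,t)]; q=[x for x in q if np.hypot(x[0]-e[0],x[1]-e[1])<.02][:1]; D[t,c]+=q
for k,q in D.items(): print(k,len(q),*( [np.mean(q,0).round(4),np.std(q,0).round(4)] if q else []))
E
python3 -m jog '[[-1,[0.012,0.024,0],-6.5],[-1,[0.012,0.024,0],-6.5],[-1,[0.012,0.024,0],-6.5],[-1,[0.012,0.024,0],-6.5],[-1,[0.012,0.024,0],-6.5],[-1,[0.012,0.024,0],-6.5],[-1,[0.012,0.024,0],-6.5],[-1,[0.012,0.024,0],-6.5],[-1,[0.012,0.024,0],-7],[-1,[0.012,0.024,0],-7],[-1,[0.012,0.024,0],-7],[-1,[0.012,0.024,0],-7]]'
```

```text
('tall_catch', 'top') 6 [ 0.6921 -0.0693  0.1008] [0.0014 0.0018 0.0014]
('short_catch', 'top') 6 [ 0.6895 -0.1593  0.1054] [0.0012 0.0021 0.0014]
('gate_handle', 'top') 6 [ 0.6517 -0.2252  0.1062] [0.0014 0.0014 0.0018]
('gate_hinge', 'top') 6 [ 0.6603 -0.0168  0.1034] [0.0017 0.0017 0.0017]
('tall_catch', 'side') 6 [ 0.6907 -0.0686  0.1047] [0.0017 0.0007 0.0009]
('short_catch', 'side') 6 [ 0.6903 -0.1604  0.1072] [0.0017 0.001  0.0019]
('gate_handle', 'side') 6 [ 0.6489 -0.2281  0.1012] [0.0013 0.0011 0.0024]
('gate_hinge', 'side') 6 [ 0.6621 -0.0159  0.1034] [0.0012 0.0012 0.0016]
t: 18.73
position: [0.6946, -0.0679, 0.2303]
eef_rot: [1.0, -0.027, 0.0, 0.0]
force: [0.0, -0.7, 0.7]
width: 0.0852
grip_force: 0.0
```

```bash
python3 -m jog '[[-1,[-0.002,-0.001,-0.03],0],[-1,[0,0,-0.03],0],[-1,[0,0,-0.02],0],[-1,[0,0,0],0],[-1,[0,0,0],0]]'
python3 -m jog '[[1,[0,0,0],0],[1,[0,0,0],0],[1,[0,0,0],0],[1,[0,0,0],0],[1,[0,0,0],0],[1,[0,0,0],0],[1,[0,0,0],0],[1,[0,0,0],0],[1,[0,0,0],0],[1,[0,0,0],0]]' 40
```

```text
t: 19.15
position: [0.6912, -0.0699, 0.149]
eef_rot: [1.0, -0.024, -0.002, -0.0]
force: [0.7, 0.0, 0.8]
width: 0.0855
grip_force: 0.0
t: 19.98
position: [0.6936, -0.068, 0.1538]
eef_rot: [1.0, -0.023, 0.002, -0.001]
force: [-2.7, 8.7, 10.6]
width: 0.0274
grip_force: 42.5
```

```bash
python3 -m jog '[[-1,[0,0,0],0],[-1,[0,0,0],0],[-1,[0,0,0],0],[-1,[0,0,0],0],[-1,[0,0,0],0],[-1,[0,0,0],0],[-1,[0,0,0.02],0],[-1,[0,0,0.02],0],[-1,[0,0,0.005],0],[-1,[-0.001,-0.031,0],0],[-1,[-0.001,-0.031,0],0],[-1,[-0.001,-0.03,0],0]]'
python3 -m jog '[[-1,[0,0,0],0],[-1,[0,0,-0.02],0],[-1,[0,0,-0.02],0],[-1,[0,0,-0.018],0],[-1,[0,0,0],0],[-1,[0,0,0],0]]'
```

```text
t: 20.98
position: [0.6891, -0.1628, 0.1951]
eef_rot: [1.0, -0.023, 0.0, 0.0]
force: [1.2, -0.7, -0.7]
width: 0.0854
grip_force: 0.0
t: 21.48
position: [0.6881, -0.1616, 0.1356]
eef_rot: [1.0, -0.024, -0.002, -0.001]
force: [0.3, 0.4, -0.6]
width: 0.0855
grip_force: 0.0
```

```bash
python3 -m jog '[[1,[0,0,0],0],[1,[0,0,0],0],[1,[0,0,0],0],[1,[0,0,0],0],[1,[0,0,0],0],[1,[0,0,0],0],[1,[0,0,0],0],[1,[0,0,0],0],[1,[0,0,0],0],[1,[0,0,0],0]]' 40
```

```text
t: 22.32
position: [0.6902, -0.1627, 0.14]
eef_rot: [1.0, -0.024, 0.002, 0.001]
force: [-2.7, 0.2, 9.0]
width: 0.0276
grip_force: 41.3
```

```bash
python3 -m jog '[[-1,[0,0,0],0],[-1,[0,0,0],0],[-1,[0,0,0],0],[-1,[0,0,0],0],[-1,[0,0,0],0],[-1,[0,0,0],0],[-1,[0,0,0.02],0],[-1,[0,0,0.03],0],[-1,[0,0,0.03],0],[-1,[-0.01,-0.016,0],6],[-1,[-0.01,-0.016,0],7],[-1,[-0.01,-0.016,0],7]]'
python3 -m jog '[[-1,[-0.009,-0.016,0],7],[-1,[0,0,0],7],[-1,[0,0,0],7],[-1,[0,0,0],7],[-1,[0,0,0],7],[-1,[0,0,0],7],[-1,[0,0,0],7],[-1,[0,0,0],7],[-1,[0,0,0],7],[-1,[0,0,0],7],[-1,[0,0,0],0],[-1,[0,0,0],0]]'
python3 - <<'E'
from h import *
S=manip.capture("side"); save(S,"s6.png",(165,110,265,185),8)
print([ (w(S,d["at"]).round(4),round(d["conf"],2)) for d in manip.mark_of(S,"gate_handle")[:3]])
E
```

```text
t: 23.32
position: [0.6592, -0.2104, 0.2183]
eef_rot: [0.988, 0.154, 0.001, 0.001]
force: [0.7, -0.5, 0.5]
width: 0.0854
grip_force: 0.0
t: 24.32
position: [0.6501, -0.2261, 0.2172]
eef_rot: [0.725, 0.689, -0.0, -0.0]
force: [0.7, 0.2, 0.4]
width: 0.0855
grip_force: 0.0
[(array([ 0.6473, -0.2287,  0.1015]), 0.42)]
```

View pics/s6.png

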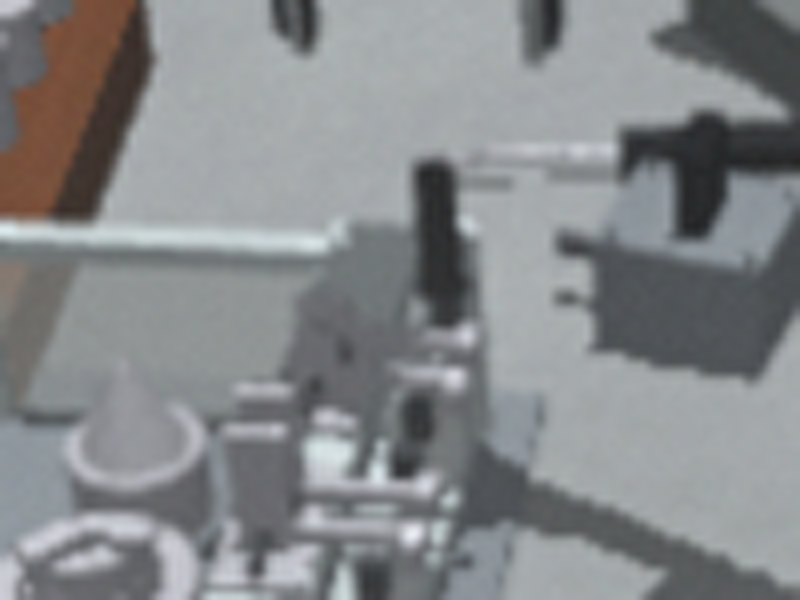

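The view shows the key standing home in the lock (705,170), both catches' tab pairs close together, and the handle at (437,240) midway between the fingers at (295,25) and (540,25). Grasping the handle.

```bash
python3 -m jog '[[-1,[0,0,-0.02],0],[-1,[0,0,-0.02],0],[-1,[0,0,-0.02],0],[-1,[0,0,-0.017],0],[-1,[0,0,0],0],[1,[0,0,0],0],[1,[0,0,0],0],[1,[0,0,0],0],[1,[0,0,0],0],[1,[0,0,0],0],[1,[0,0,0],0],[1,[0,0,0],0]]' 50
python3 -m jog '[[1,[0,0,0],0],[1,[0,0,0],0],[1,[0,0,0],0],[1,[0,0,0],0]]'
```

```text
t: 25.42
position: [0.6507, -0.2264, 0.1415]
eef_rot: [0.724, 0.69, 0.0, 0.001]
force: [0.3, 0.3, 5.3]
width: 0.0166
grip_force: 48.7
t: 25.75
position: [0.6507, -0.2264, 0.1415]
eef_rot: [0.724, 0.69, 0.0, 0.001]
force: [-0.5, -0.0, 5.8]
width: 0.0164
grip_force: 48.8
```

```bash
python3 - <<'E'
import numpy as np
f=np.radians(-2.9-4*np.arange(21)); P=.21*np.c_[np.sin(f),-np.cos(f)]
P=np.round(P,4); print(np.diff(P,axis=0).round(4).tolist())
E
```

```text
[[-0.0146, 0.0012], [-0.0145, 0.0023], [-0.0143, 0.0033], [-0.014, 0.0042], [-0.0137, 0.0053], [-0.0133, 0.0061], [-0.0128, 0.0071], [-0.0124, 0.008], [-0.0117, 0.0088], [-0.0111, 0.0096], [-0.0103, 0.0103], [-0.0097, 0.0111], [-0.0088, 0.0116], [-0.008, 0.0123], [-0.0071, 0.0128], [-0.0063, 0.0133], [-0.0052, 0.0137], [-0.0043, 0.014], [-0.0034, 0.0143], [-0.0023, 0.0144]]
```

```bash
python3 -m jog '[[1,[-0.0146,0.0012,0],-4],[1,[-0.0145,0.0023,0],-4],[1,[-0.0143,0.0033,0],-4],[1,[-0.014,0.0042,0],-4],[1,[-0.0137,0.0053,0],-4],[1,[-0.0133,0.0061,0],-4],[1,[0,0,0],0]]'
```

```text
t: 26.33
position: [0.5646, -0.2037, 0.1415]
eef_rot: [0.852, 0.523, -0.0, 0.001]
force: [1.1, -2.9, 2.0]
width: 0.0167
grip_force: 49.9
```

Following the arc as expected; continuing past the detent.

```bash
python3 -m jog '[[1,[-0.0128,0.0071,0],-4],[1,[-0.0124,0.008,0],-4],[1,[-0.0117,0.0088,0],-4],[1,[-0.0111,0.0096,0],-4],[1,[-0.0103,0.0103,0],-4],[1,[-0.0097,0.0111,0],-4],[1,[-0.0088,0.0116,0],-4],[1,[0,0,0],0]]'
python3 -m jog '[[1,[-0.008,0.0123,0],-4],[1,[-0.0071,0.0128,0],-4],[1,[-0.0063,0.0133,0],-4],[1,[-0.0052,0.0137,0],-4],[1,[-0.0043,0.014,0],-4],[1,[-0.0034,0.0143,0],-4],[1,[-0.0023,0.0144,0],-4],[1,[0,0,0],0],[1,[0,0,0],0],[1,[0,0,0],0],[1,[0,0,0],0],[1,[0,0,0],0]]'
python3 - <<'E'
from h import *
s=manip.get_obs(); P=s["position"]; d=np.array([.6613,-.0167])-P[:2]; print(np.hypot(*d),np.arctan2(d[0],d[1])-np.radians(2.9),np.abs(s["joint_vel"]).max())
S=manip.capture("side"); print([(w(S,x["at"]).round(3),round(x["conf"],2)) for t in("gate_handle","key") for x in manip.mark_of(S,t)[:4]])
save(S,"s7.png",(165,100,315,212),5)
E
```

```text
t: 27.0
position: [0.4878, -0.137, 0.1415]
eef_rot: [0.953, 0.302, -0.0, 0.001]
force: [-3.6, -5.6, 4.8]
width: 0.0168
grip_force: 50.8
t: 28.0
position: [0.4514, -0.0434, 0.1414]
eef_rot: [0.998, 0.064, -0.001, 0.001]
force: [-10.3, -5.2, 14.7]
width: 0.0167
grip_force: 52.2
0.21160219173409717 1.393530718649129 0.0027722997316538883
[(array([0.578, 0.34 , 0.001]), 0.67), (array([0.369, 0.358, 0.003]), 0.61), (array([ 0.552, -0.352,  0.029]), 0.53)]
```

View pics/s7.png

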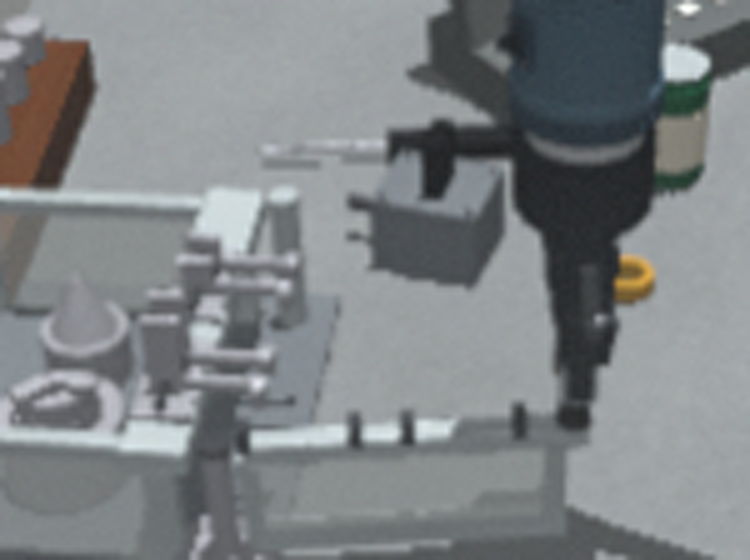

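The picture shows the gate wide open (about 1.39 rad), the fingers on the handle at (572,405), the key standing in the lock at (438,165) and the tabs in. Handing in.

```bash
python3 -c "
from rig import manip
print(manip.job_done())"
```

```text
the job is handed in; nothing more can be done
None
```

The job is handed in, with no verdict returned: the last pictures and readings show the key home in the lock, both catches squeezed in (tall, then short), and the gate held by its handle at about 1.39 rad.

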